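# Fold the retainer down and shut the microscope slide case

## Task

Pack up the microscope slide case: with the fingers held together, push the upright orange retainer flap over until it lies fully down on the slides, and only then push the lime-green lid over and press it fully shut, without slamming it. Only push: pinch and lift nothing, leave the bottle, the jar and the pot standing where they are, and end clear of everything.

Things in the scene. Friction and masses are not known exactly. Their poses are not given: they have to be found in the camera images.
- case: Cream open-topped slide case, fixed to the table, 150 (x) by 180 (y) by 60 mm high, walls 5 mm, filled with upright glass slides up to 46 mm above the table. Origin: centre of its underside, on the table. Its x axis points from the near wall (flap hinge) to the far wall (lid hinge), its y axis runs along both hinges, z up.
- flap (a joint): Angle (rad) of the orange flap: 0 flat (its stop), 1.57 upright; starts 1.3 to 1.7, limit 1.75. Hinge along the case's y at case x -65 mm, 48 mm above the table. Plate 90 mm from hinge to free edge, 90 mm wide, 4 mm thick; folds from upright towards the case's +x. Flat, its top is 52 mm above the table. Stiff hinge: stays where it is left; about 1 N at the edge moves it.
- flap_edge (a point): Middle of the flap's free edge (mid-thickness). Its axes turn with the flap: x from hinge to edge, y along the hinge, z out of the face to push on (the face towards the case's -x when upright, the upper face when flat).
- flap_mid (a point): Centre of the flap plate, 45 mm from the hinge; same axes as flap_edge.
- lid (a joint): Angle (rad) of the lime-green lid: 0 shut on the rim (its stop), 1.57 upright; starts 1.6 to 1.9 (leaning back), limit 2.0. Hinge along the case's y at case x +75 mm, 60.5 mm above the table. Plate 150 mm from hinge to free edge, 180 mm wide, 8 mm thick; swings from upright towards the case's -x. Shut, its top is 68.5 mm up. Stiff hinge: stays where it is left; 1 to 2 N at the edge moves it.
- lid_edge (a point): Middle of the lid's free edge (mid-thickness), 150 mm from the hinge. Its axes turn with the lid: x from edge to hinge, y along the hinge, z out of the face to push on (the face towards the case's +x when upright, the upper face when shut).
- lid_mid (a point): Centre of the lid plate, 75 mm from the hinge; same axes as lid_edge.
- bottle: Loose amber glass bottle with black cap, 42 mm across, 82 mm high, origin at the centre of its underside. Leave it alone. It stands beside the case.
- jar: Loose clear glass jar with blue cap, 50 mm across, 62 mm high, origin at the centre of its underside. Leave it alone. It stands beside the case.
- pot: Loose white sample pot with red cap, 50 mm across, 54 mm high, origin at the centre of its underside. Leave it alone. It stands beside the case.
Not all that is in view belongs to the job. What is meant by the case is not red or turquoise, and is the smaller of those in its own colour.

How it is judged:
On the way, in this order (a step that is already met when the one before it is completed fails the run):
1. the flap is fully down while the lid is still open (value of joint flap below 0.06 rad and value of joint lid above 1.2 rad), for 0.2 s.
2. the lid is shut over the folded flap (value of joint lid below 0.05 rad and value of joint flap below 0.06 rad), for 0.2 s.
At the end, for the whole second after the job is handed in: The flap lies within 0.06 rad (5 mm at its edge) of flat, the lid is at rest within 0.05 rad (7.5 mm at its edge) of shut, and the bottle, jar and pot stand upright within 25 mm of where they were (all of step 2 and velocity of joint lid between -0.05 and 0.05 rad/s and distance of each of bottle, jar, pot from where it was at the start of the episode below 0.025 m and angle between each of bottle, jar, pot's own z axis and vertical below 0.2 rad); the robot touches nothing.
It fails at once if the lid is swung over (below 1.2 rad) while the flap still stands (above 0.3 rad) (value of joint lid below 1.2 rad and value of joint flap above 0.3 rad).
It fails at once if the lid slams (closes faster than 4 rad/s in its last 0.5 rad) (velocity of joint lid below -4 rad/s and value of joint lid below 0.5 rad).
It fails at once if the flap is taken between the fingers (contact force between the fingers and flap_c0 above 0.5 N and x of the grasp point in the frame of flap_mid between -0.045 and 0.045 m and y of the grasp point in the frame of flap_mid between -0.045 and 0.045 m and z of the grasp point in the frame of flap_mid between -0.003 and 0.003 m).
It fails at once if the lid is taken between the fingers (contact force between the fingers and lid_c0 above 0.5 N and x of the grasp point in the frame of lid_mid between -0.075 and 0.075 m and y of the grasp point in the frame of lid_mid between -0.09 and 0.09 m and z of the grasp point in the frame of lid_mid between -0.004 and 0.004 m).
It fails at once if the bottle, jar or pot is moved over 25 mm, tipped or lifted (distance of any of bottle, jar, pot from where it was at the start of the episode above 0.025 m or angle between any of bottle, jar, pot's own z axis and vertical above 0.35 rad or height (world z) of any of bottle, jar, pot above 0.012 m).
It also fails if it takes over 48 s, if anything falls off the work surface, if the arm or the gripper's body presses on something with over 40 N, if the wrist force passes 120 N, or if a joint passes its speed limit or range.

## Robot

A 6-joint arm with a two-finger parallel gripper is mounted at the origin on the work surface. World frame = base frame: x ahead of the robot, y to its left, z up, the work surface at z = 0. Lengths are in m, angles in rad, forces in N, time in s.
With the tool pointing down it reaches from about 0.325 to 0.9 m from the base axis. Payload 6.1 kg.
Tool frame: the origin (TCP) lies midway between the tips of the shut fingers; the grasp point (between the pads) lies 19 mm behind it (r.grip_depth is the distance from the TCP to the grasp point, in m); z points along the fingers, y is the line along which they close (so a half turn about z gives the same grasp; the last joint's range is limited). The gripper opens to 85 mm and grips with 20 to 120 N. Pads are 22 mm wide; open, the fingers measure 114 mm over their backs; the gripper's body (76 mm by 85 mm) begins 54 mm behind the grasp point. The pads swing forward as they close: fully open they stand 13 mm farther back than shut.
Start: joints at [-1.449, 0.22, 1.526, -0, 1.395, -0.126], TCP at [0.153, -0.606, 0.231] pointing down, gripper open.
Joint ranges: [-2.98, 2.98], [-0.91, 2.08], [0.09, 2.57], [-1.24, 4.39], [0.2, 2.65], [-2.68, 2.68]. Speed limits (rad/s): [2.57, 2.57, 3.01, 3.14, 3.14, 3.14].

## Interface

Orientations are given as a rotation vector (axis times angle).
In Python, from rig import r gives the robot as it stands.
- The arm moves only by the shell command python3 -m handwheel 'ROWS'. ROWS is JSON, a list of rows, each a list of 7 numbers: the opening, from 0 (shut) to 1 (fully open), then the shift along the tool's x, y, z as a fraction of full scale, then the turn, a rotation vector about the tool's x, y, z as a fraction of full scale. In form: [[grip, dx, dy, dz, rx, ry, rz], ...]. A call has 1 to 12 rows; each row shifts and turns the commanded pose from where the row before left it, along the tool's axes as they then stand; what a row does not reach is not made up. Full scale, the value 1, is 2.5 cm for a shift and 0.12 rad for a turn. A row lasts 1/8 s, in which the tool goes at most 62.5 mm and 10.7 degrees, less where a joint would pass 70% of its speed; a pose out of reach is approached as far as the arm can. A call with a number of a shift or a turn outside -1 to 1 is refused whole. A call with a gripper value outside its range is refused whole. The fingers move at their own pace and stop on an object; the grip force is fixed at half the most. Time passes only in rows, so rows that do not move let the fingers close. It gives the time, the measured TCP pose, the force, the opening and the grip force at its end, in the units of the state.
- r.read_state(): the state, without advancing time (a new reading comes with each control period).
- r.capture(name): name is "side" or "top"; returns a dict with "image" (400x640x3 uint8, red, green, blue), "z_map" (400x640 float32, m along the optical axis (not along the pixel's ray), 0 where there is no reading), "fx", "fy", "cx", "cy" (pixels), "k1" (the pictures are not rectified: a ray, as slopes to the right and down, at radius r is drawn at 1 + k1 r^2 times it, then the intrinsics apply), "world_from_camera" (4x4, takes a point from camera to world coordinates). Camera axes: x right, y up, looking along -z (the intrinsics and any distortion apply to the point x, -y, -z); pixel columns grow to the right and rows downward; lengths in m; the calibration is good to about 2 mm. A picture is of the moment at which its call begins.
- r.finish_job(): hands the job in; it is judged then, once.
The state is a dict: "time": time; "qpos": joint angles; "qd": joint speeds; "effort": joint torques, N m; "tool_pos": TCP position; "eef_rot": TCP orientation; "contact_force": force on the tool from outside, world axes, zero at the start; "torque": the same for the moment, N m; "gripper_width": finger opening in m; "grasp_force": force on a finger pad.
Only numpy, scipy, OpenCV 4.12 (cv2) and the standard library are available. Lean on these libraries where they do the work, as an engineer would, in place of code of your own. Each camera call takes 0.05 s, during which the arm holds its last target. There are 200 camera calls.

## Working session

There is one attempt and no reset: what is moved stays moved. The work goes in short steps, Python scripts to look and compute and a shell command to move; the robot and the scene stay as the last step left them, time stands still between calls to the robot, and variables do not carry over. Pictures are saved under pics/ and viewed, at most 10 in all, crops included, and the job is handed in when it is done.

```bash
mkdir -p pics
cat > h.py <<'E'
import numpy as np, cv2
from rig import r
def pts(c):
    "world point per pixel from z_map"
    K=np.array([[c['fx'],0,c['cx']],[0,c['fy'],c['cy']],[0,0,1.]])
    v,u=np.mgrid[0:400,0:640]
    xd=(u-c['cx'])/c['fx']; yd=(v-c['cy'])/c['fy']; x,y=xd.copy(),yd.copy()
    for _ in range(8):
        s=1+c['k1']*(x*x+y*y); x,y=xd/s,yd/s
    z=c['z_map']; P=np.stack([x*z,-y*z,-z,np.ones_like(z)],-1)@np.asarray(c['world_from_camera']).T
    P=P[...,:3]; P[z<=0]=np.nan
    return P
E
python3 - <<'E'
from h import *
import pickle
for n in("top","side"):
    c=r.capture(n); pickle.dump(c,open(n+'.pkl','wb'))
    cv2.imwrite(f'pics/{n}0.png',cv2.cvtColor(c['image'],cv2.COLOR_RGB2BGR)); print(n,np.round(c['world_from_camera'],3).tolist(),c['fx'],c['k1'],(c['z_map']>0).mean())
s=r.read_state();print(s)
E
```

```text
top [[0.019, 0.991, -0.131, 0.35], [-1.0, 0.021, 0.01, 0.109], [0.012, 0.131, 0.991, 0.937], [0.0, 0.0, 0.0, 1.0]] 415.05113068987026 -0.11124245485563689 0.995953125
side [[-0.978, 0.135, -0.157, 0.293], [-0.206, -0.586, 0.783, 0.844], [0.014, 0.799, 0.601, 0.638], [0.0, 0.0, 0.0, 1.0]] 386.0381441039635 -0.06513544420239244 0.99602734375
{'time': 0.1, 'qpos': array([-1.44913418e+00,  2.21131169e-01,  1.52747876e+00, -1.29421626e-05,
        1.39472961e+00, -1.26094705e-01]), 'qd': array([-1.08082289e-03, -3.57077801e-03, -1.05930799e-03,  2.11900743e-03,
       -5.53231943e-04,  4.82701424e-05]), 'effort': array([ 7.22093810e-04, -4.98242748e+01, -3.90548551e+01, -1.98910093e-04,
        5.66432078e-03,  1.24429158e-05]), 'tool_pos': array([ 0.1531975 , -0.60537256,  0.23032812]), 'eef_rot': array([-3.11578427e+00, -3.87968638e-01,  1.39228301e-05]), 'contact_force': array([ 0.57080021, -0.25437647,  0.28039415]), 'torque': array([-0.04817853,  0.00246366, -0.00404979]), 'grasp_force': 0.0, 'gripper_width': 0.08532785788761452}
```

View pics/top0.png

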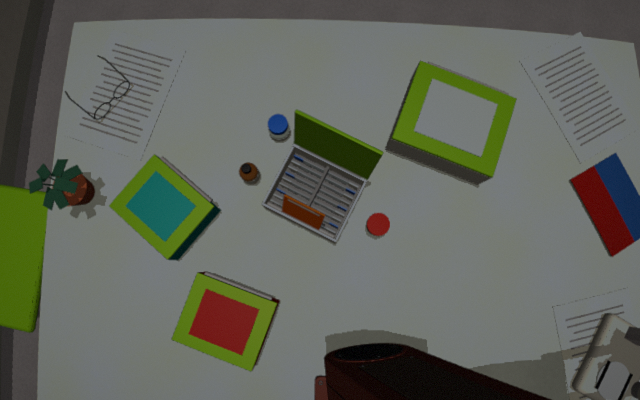

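View pics/side0.png

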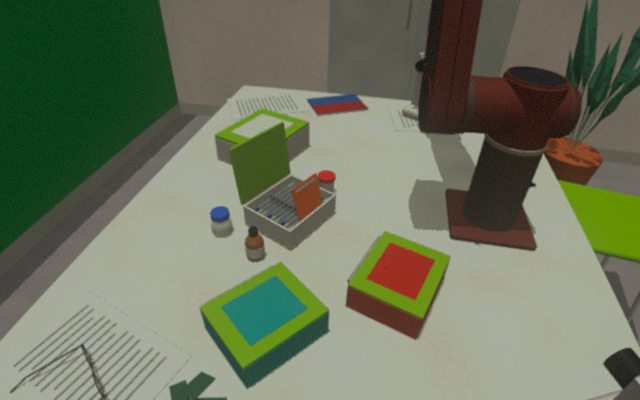

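Candidates (top view): turquoise case (165,207), red case (225,320), large cream case (453,120), small open cream case (318,190). The small open one fits: it is cream, smaller than the other cream case, and has the orange flap. I'll confirm this in a crop while measuring.

Run:
```python
from h import *
import pickle
c=pickle.load(open('top.pkl','rb')); d=pickle.load(open('side.pkl','rb'))
a=cv2.resize(c['image'][95:255,225:405],None,fx=2.2,fy=2.2,interpolation=cv2.INTER_CUBIC); b=cv2.resize(d['image'][110:270,200:380],None,fx=2.2,fy=2.2,interpolation=cv2.INTER_CUBIC)
cv2.imwrite('pics/crop.png',cv2.cvtColor(np.hstack([a,b]),cv2.COLOR_RGB2BGR))
S={}
for n,k,(u0,u1,v0,v1) in(('top',c,(225,405,95,255)),('side',d,(200,380,110,270))):
    P=pts(k)[v0:v1,u0:u1].reshape(-1,3); I=k['image'][v0:v1,u0:u1]
    H=cv2.cvtColor(I,cv2.COLOR_RGB2HSV).reshape(-1,3).astype(int)
    ok=~np.isnan(P[:,0])
    m={'lime':(abs(H[:,0]-40)<10)&(H[:,1]>150),'orange':(abs(H[:,0]-9)<5)&(H[:,1]>150)&(P[:,2]>.055),
       'blue':(abs(H[:,0]-108)<8)&(H[:,1]>150)&(P[:,2]>.057),'red':((H[:,0]<3)|(H[:,0]>176))&(H[:,1]>180)&(P[:,2]>.045),
       'rim':(H[:,1]<60)&(abs(P[:,2]-.058)<.008)}
    for q,mm in m.items():
        X=P[mm&ok]
        if len(X)<15: print(n,q,len(X));continue
        print(n,q,len(X),'med',np.median(X,0).round(3),'lo',np.percentile(X,3,0).round(3),'hi',np.percentile(X,97,0).round(3))
        if q in('lime','orange'):
            Y=X-X.mean(0); print('  normal',np.linalg.svd(Y,full_matrices=False)[2][2].round(3))
        if q=='rim':
            w=X[:,:2]; g=np.linalg.norm(w-np.median(w,0),axis=1)<.13
            R=cv2.minAreaRect((w[g]*1000).astype(np.float32)); print('  rect',R)
```

```text
top lime 3038 med [0.582 0.063 0.147] lo [ 0.541 -0.075  0.074] hi [0.65  0.146 0.208]
  normal [-0.984  0.078 -0.163]
top orange 592 med [0.451 0.138 0.093] lo [0.429 0.096 0.057] hi [0.542 0.252 0.134]
  normal [-0.784  0.576  0.231]
top blue 285 med [0.651 0.195 0.061] lo [0.632 0.178 0.058] hi [0.669 0.213 0.064]
top red 362 med [ 0.435 -0.027  0.053] lo [ 0.416 -0.047  0.05 ] hi [ 0.455 -0.006  0.056]
top rim 1001 med [0.518 0.105 0.058] lo [ 0.405 -0.068  0.051] hi [0.611 0.215 0.063]
  rect ((501.4151306152344, 111.72891235351562), (179.73974609375, 152.02960205078125), 64.23804473876953)
side lime 3310 med [0.58  0.068 0.109] lo [ 0.281 -0.283  0.067] hi [0.76  0.307 0.206]
  normal [-0.291 -0.178  0.94 ]
side orange 773 med [0.452 0.142 0.094] lo [0.428 0.099 0.059] hi [0.476 0.181 0.134]
  normal [ 0.391 -0.216 -0.895]
side blue 129 med [0.651 0.199 0.062] lo [0.635 0.181 0.06 ] hi [0.668 0.216 0.064]
side red 62 med [ 0.431 -0.023  0.054] lo [ 0.273 -0.04   0.052] hi [0.453 0.294 0.068]
side rim 1054 med [0.531 0.126 0.058] lo [ 0.292 -0.227  0.05 ] hi [0.774 0.274 0.064]
  rect ((513.39404296875, 131.09031677246094), (225.09317016601562, 159.30238342285156), 64.0596694946289)
```

View pics/crop.png

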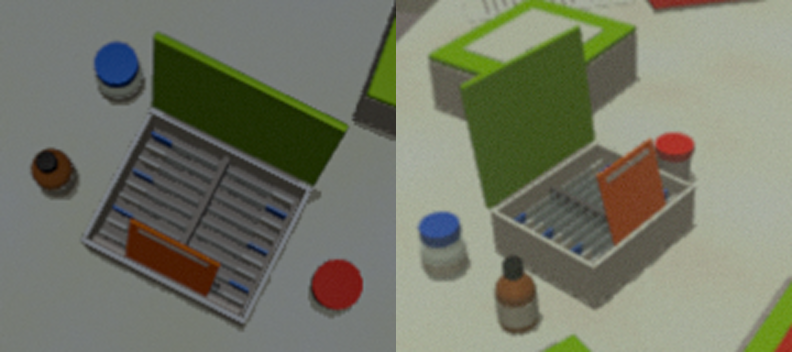

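The crop confirms it: the small cream open case, with the orange flap near upright and the lime lid upright, and the bottle, jar and pot around it. The rim measures 180×152 mm (expected 180×150). Its centre is (0.501, 0.112) and the case x axis has a yaw of -25.8°. Next I shut the fingers and turn the tool so that tool x lies along case y and tool y along case x.

```bash
python3 -m handwheel '[[0,1,0,0,0,0,-1],[0,1,0,0,0,0,-1],[0,1,0,0,0,0,-1],[0,1,0,0,0,0,-1],[0,1,0,0,0,0,-1],[0,1,0,0,0,0,-1],[0,1,0,0,0,0,-1],[0,0,0,0,0,0,-0.27],[0,0,0,0,0,0,0]]'
cat >> h.py <<'E'
from scipy.spatial.transform import Rotation as Ro
C=np.array([.5014,.1117]); ex=np.array([.900,-.435]); ey=np.array([.435,.900])
def case(p): w=np.asarray(p)[...,:2]-C; return np.stack([w@ex,w@ey,np.asarray(p)[...,2]],-1)
def st():
    s=r.read_state(); R=Ro.from_rotvec(s['eef_rot']).as_matrix()
    print('t',round(s['time'],2),'tcp world',s['tool_pos'].round(4),'case',case(s['tool_pos']).round(4),'F',s['contact_force'].round(1),'w',round(s['gripper_width'],4))
    print('toolx',R[:,0].round(3),'tooly',R[:,1].round(3),'q',s['qpos'].round(2))
E
python3 -c 'from h import *;st()'
```

```text
time: 1.23
tool_pos: [0.2925, -0.5092, 0.2311]
eef_rot: [-2.662, -1.667, 0.001]
contact_force: [-1.5, -0.3, -0.5]
gripper_width: -0.0
grasp_force: 0.0
t 1.23 tcp world [ 0.2925 -0.5092  0.2311] case [ 0.0821 -0.6496  0.2311] F [-1.5 -0.3 -0.5] w -0.0
toolx [ 0.437  0.9   -0.   ] tooly [ 0.9   -0.437 -0.   ] q [-1.18  0.13  1.63 -0.    1.38 -0.73]
```

```bash
python3 -m handwheel '[[0,1,-0.34,0,0,0,0],[0,1,-0.34,0,0,0,0],[0,1,-0.34,0,0,0,0],[0,1,-0.34,0,0,0,0],[0,1,-0.34,0,0,0,0],[0,1,-0.34,0,0,0,0],[0,1,-0.34,0,0,0,0],[0,1,-0.34,0,0,0,0],[0,1,-0.34,0,0,0,0],[0,1,-0.34,0,0,0,0],[0,1,-0.34,0,0,0,0],[0,1,-0.34,0,0,0,0]]' >/dev/null
python3 -m handwheel '[[0,1,-0.34,0,0,0,0],[0,1,-0.34,0,0,0,0],[0,1,-0.34,0,0,0,0],[0,1,-0.34,0,0,0,0],[0,1,-0.34,0,0,0,0],[0,1,-0.34,0,0,0,0],[0,1,-0.34,0,0,0,0],[0,1,-0.34,0,0,0,0],[0,1,-0.34,0,0,0,0],[0,1,-0.34,0,0,0,0],[0,1,-0.34,0,0,0,0],[0,1,-0.34,0,0,0,0]]' >/dev/null
python3 -m handwheel '[[0,1,-0.34,0,0,0,0],[0,1,-0.34,0,0,0,0],[0,0,0,0,0,0,0]]' >/dev/null
python3 - <<'E'
from h import *
st()
c=r.capture("side");P=pts(c);H=cv2.cvtColor(c['image'],cv2.COLOR_RGB2HSV).astype(int);K=case(P)
box=(abs(K[...,1])<.1)&(K[...,0]>-.11)&(K[...,0]<.16)&(K[...,2]>.056)&(K[...,2]<.22)
for q,m in(('lime',(abs(H[...,0]-40)<12)&(H[...,1]>130)),('orange',(abs(H[...,0]-9)<5)&(H[...,1]>130))):
    X=K[m&box]; n=np.linalg.svd(X-X.mean(0),full_matrices=False)[2][2]
    a,b=np.polyfit(X[:,2],X[:,0],1); print(q,len(X),X.mean(0).round(3),'y',np.percentile(X[:,1],[2,98]).round(3),'zmax',X[:,2].max().round(3),'n',n.round(3),'dx/dz',round(a,3),'x@.2/.13',round(a*.2+b,3),round(a*.13+b,3))
E
```

```text
t 4.6 tcp world [0.3775 0.173  0.2314] case [-0.1382  0.0012  0.2314] F [ 0.3 -0.5 -0.5] w 0.0
toolx [ 0.435  0.9   -0.   ] tooly [ 0.9   -0.435 -0.   ] q [ 0.24 -0.31  2.04 -0.    1.41  0.69]
lime 2976 [0.085 0.008 0.142] y [-0.082  0.088] zmax 0.211 n [-0.992 -0.     0.125] dx/dz 0.126 x@.2/.13 0.092 0.084
orange 799 [-0.056  0.003  0.095] y [-0.042  0.045] zmax 0.137 n [-0.963 -0.     0.268] dx/dz 0.278 x@.2/.13 -0.027 -0.047
```

```bash
python3 -m handwheel '[[0,0,0,0.9,0,0,0],[0,0,0,0.9,0,0,0],[0,0,0,0.9,0,0,0],[0,0,0,0.9,0,0,0],[0,0,0,0.86,0,0,0],[0,0,0.9,0,0,0,0],[0,0,0.9,0,0,0,0],[0,0,0.6,0,0,0,0],[0,0,0.5,0,0,0,0]]'
python3 -m handwheel '[[0,0,0.35,0.19,0,0,0],[0,0,0.35,0.19,0,0,0],[0,0,0.3,0.21,0,0,0],[0,0,0.3,0.21,0,0,0],[0,0,0.24,0.27,0,0,0],[0,0,0.24,0.27,0,0,0],[0,0,0.17,0.33,0,0,0],[0,0,0.17,0.33,0,0,0],[0,0,0,0,0,0,0]]'
python3 -c 'from h import *;st()'
```

```text
time: 5.78
tool_pos: [0.4429, 0.1399, 0.1199]
eef_rot: [2.663, 1.667, -0.0]
contact_force: [-0.3, 0.1, -0.1]
gripper_width: -0.0001
grasp_force: 0.0
time: 6.9
tool_pos: [0.4893, 0.1177, 0.0687]
eef_rot: [-2.661, -1.668, 0.003]
contact_force: [-1.0, 0.5, -0.0]
gripper_width: 0.0001
grasp_force: 0.0
t 6.9 tcp world [0.4893 0.1177 0.0687] case [-0.0135  0.0001  0.0687] F [-1.   0.5 -0. ] w 0.0001
toolx [ 0.436  0.9   -0.001] tooly [ 0.9   -0.436 -0.002] q [ 0.08  0.12  1.97 -0.    1.05  0.53]
```

```bash
python3 -m handwheel '[[0,0,0.06,0.36,0,0,0],[0,0,0.06,0.34,0,0,0],[0,0,0,0.08,0,0,0],[0,0,0,0.06,0,0,0],[0,0,0,0,0,0,0]]'
```

```text
time: 7.52
tool_pos: [0.4932, 0.1167, 0.0515]
eef_rot: [2.661, 1.67, -0.0]
contact_force: [-10.6, -1.4, 25.8]
gripper_width: -0.0003
grasp_force: 13.2
```

```bash
python3 -m handwheel '[[0,0,0,-0.4,0,0,0],[0,0,-0.5,-0.9,0,0,0],[0,0,-0.5,-1,0,0,0],[0,0,0,-1,0,0,0],[0,0,0,-1,0,0,0],[0,0,0,-1,0,0,0],[0,0,0,-1,0,0,0],[0,0,0,-1,0,0,0],[0,0,0,-1,0,0,0],[0,0,0,0,0,0,0]]'
cat > look.py <<'E'
from h import *
import sys
st()
for n in('side','top'):
    c=r.capture(n);P=pts(c);H=cv2.cvtColor(c['image'],cv2.COLOR_RGB2HSV).astype(int);K=case(P)
    box=(abs(K[...,1])<.1)&(K[...,0]>-.11)&(K[...,0]<.16)&(K[...,2]>.04)&(K[...,2]<.22)
    for q,m in(('lime',(abs(H[...,0]-40)<12)&(H[...,1]>130)),('orange',(abs(H[...,0]-9)<5)&(H[...,1]>130))):
        X=K[m&box]
        if len(X)<30: print(n,q,len(X));continue
        v=np.linalg.svd(X-X.mean(0),full_matrices=False)[2][2]
        print(n,q,len(X),X.mean(0).round(3),'lo/hi',np.percentile(X,[2,98],0).round(3).tolist(),'n',v.round(3))
    cv2.imwrite(f'pics/{n}_{sys.argv[1]}.png',cv2.cvtColor(c['image'],cv2.COLOR_RGB2BGR))
E
python3 look.py a
```

```text
time: 8.78
tool_pos: [0.4713, 0.1276, 0.258]
eef_rot: [2.66, 1.668, 0.005]
contact_force: [-0.8, -0.3, 0.7]
gripper_width: -0.0003
grasp_force: 0.0
t 8.78 tcp world [0.4713 0.1276 0.258 ] case [-0.034   0.0012  0.258 ] F [-0.8 -0.3  0.7] w -0.0003
toolx [0.435 0.9   0.002] tooly [ 0.9   -0.435  0.003] q [ 0.1  -0.13  1.84  0.    1.43  0.55]
side lime 2958 [0.085 0.008 0.142] lo/hi [[0.075, -0.081, 0.069], [0.094, 0.088, 0.208]] n [-0.992  0.     0.126]
side orange 743 [-0.023  0.003  0.052] lo/hi [[-0.061, -0.042, 0.049], [0.022, 0.045, 0.054]] n [0.003 0.001 1.   ]
top lime 16
top orange 682 [-0.034 -0.019  0.051] lo/hi [[-0.062, -0.044, 0.048], [0.006, 0.01, 0.054]] n [0.002 0.003 1.   ]
```

```bash
python3 -m handwheel '[[0,0,1,0,0,0,0],[0,0,1,0,0,0,0],[0,0,1,0,0,0,0],[0,0,1,0,0,0,0],[0,0,1,0,0,0,0],[0,0,1,0,0,0,0],[0,0,1,0,0,0,0],[0,0,0.76,0,0,0,0],[0,0,0,0,0,0,0]]'
python3 -m handwheel '[[0,0,0,0.9,0,0,0],[0,0,0,0.9,0,0,0],[0,0,0,0.9,0,0,0],[0,0,0,0.8,0,0,0],[0,0,0,0,0,0,0]]'
python3 -c 'from h import *;st()'
```

```text
time: 10.0
tool_pos: [0.6445, 0.0424, 0.2536]
eef_rot: [-2.661, -1.667, 0.005]
contact_force: [0.6, 0.2, -0.2]
gripper_width: 0.0
grasp_force: 0.0
time: 10.62
tool_pos: [0.6427, 0.0434, 0.166]
eef_rot: [-2.659, -1.668, 0.006]
contact_force: [0.0, 0.1, 0.3]
gripper_width: -0.0001
grasp_force: 0.0
t 10.62 tcp world [0.6427 0.0434 0.166 ] case [ 0.1569 -0.      0.166 ] F [0.  0.1 0.3] w -0.0001
toolx [ 0.435  0.9   -0.002] tooly [ 0.9   -0.435 -0.005] q [-0.05  0.32  1.53  0.    1.3   0.4 ]
```

```bash
python3 -m handwheel '[[0,0,-0.8,0,0,0,0],[0,0,-0.5,0,0,0,0],[0,0,-0.5,0,0,0,0],[0,0,-0.5,0,0,0,0],[0,0,-0.4,0.02,0,0,0],[0,0,-0.4,0.02,0,0,0],[0,0,-0.4,0.02,0,0,0],[0,0,-0.35,0.11,0,0,0],[0,0,-0.35,0.11,0,0,0],[0,0,-0.35,0.12,0,0,0],[0,0,0,0,0,0,0]]'
python3 -c 'from h import *;st()'
```

```text
time: 12.0
tool_pos: [0.5411, 0.0929, 0.1579]
eef_rot: [-2.66, -1.669, 0.003]
contact_force: [0.5, -0.4, 0.4]
gripper_width: -0.0001
grasp_force: 0.0
t 12.0 tcp world [0.5411 0.0929 0.1579] case [0.0439 0.0004 0.1579] F [ 0.5 -0.4  0.4] w -0.0001
toolx [ 0.435  0.9   -0.001] tooly [ 0.9   -0.435 -0.002] q [0.03 0.11 1.8  0.   1.24 0.48]
```

```bash
python3 -m handwheel '[[0,0,-0.31,0.22,0,0,0],[0,0,-0.31,0.22,0,0,0],[0,0,-0.31,0.22,0,0,0],[0,0,-0.25,0.28,0,0,0],[0,0,-0.25,0.28,0,0,0],[0,0,-0.25,0.28,0,0,0],[0,0,-0.17,0.33,0,0,0],[0,0,-0.17,0.33,0,0,0],[0,0,-0.17,0.33,0,0,0],[0,0,0,0,0,0,0]]'
python3 look.py b
```

```text
time: 13.25
tool_pos: [0.4921, 0.1164, 0.0955]
eef_rot: [-2.661, -1.669, 0.003]
contact_force: [-0.7, 0.3, 0.0]
gripper_width: -0.0001
grasp_force: 0.0
t 13.25 tcp world [0.4921 0.1164 0.0955] case [-0.0104  0.0002  0.0955] F [-0.7  0.3  0. ] w -0.0001
toolx [ 0.435  0.9   -0.001] tooly [ 0.9   -0.435 -0.002] q [ 0.08  0.08  1.95 -0.    1.11  0.53]
side lime 977 [-0.017  0.026  0.094] lo/hi [[-0.069, -0.081, 0.069], [0.071, 0.09, 0.109]] n [0.268 0.004 0.963]
side orange 314 [-0.047  0.003  0.052] lo/hi [[-0.062, -0.042, 0.05], [-0.031, 0.045, 0.054]] n [0.004 0.001 1.   ]
top lime 1007 [-0.044 -0.04   0.103] lo/hi [[-0.068, -0.089, 0.085], [0.01, 0.047, 0.183]] n [0.465 0.002 0.885]
top orange 0
```

The lid is at about 15.5° and following the fingers, and the flap is still flat. Now I'll press it shut.

```bash
python3 -m handwheel '[[0,0,-0.08,0.3,0,0,0],[0,0,-0.08,0.3,0,0,0],[0,0,-0.06,0.3,0,0,0],[0,0,0,0.16,0,0,0],[0,0,0,0.06,0,0,0],[0,0,0,0.05,0,0,0],[0,0,0,0,0,0,0],[0,0,0,0,0,0,0]]'
```

```text
time: 14.35
tool_pos: [0.4876, 0.1188, 0.0684]
eef_rot: [-2.661, -1.669, 0.003]
contact_force: [-6.2, -1.0, 12.2]
gripper_width: -0.0004
grasp_force: 6.4
```

```bash
python3 -m handwheel '[[0,0,0,0.06,0,0,0],[0,0,0,0,0,0,0],[0,0,0,-0.5,0,0,0],[0,0,0,-1,0,0,0],[0,0,-0.5,-1,0,0,0],[0,0,-1,-1,0,0,0],[0,0,-1,-1,0,0,0],[0,0,-1,-1,0,0,0],[0,0,-1,-0.5,0,0,0],[0,0,-1,0,0,0,0],[0,0,0,0,0,0,0],[0,0,0,0,0,0,0]]'
python3 look.py c
```

```text
time: 15.85
tool_pos: [0.3649, 0.1785, 0.2159]
eef_rot: [2.661, 1.669, 0.001]
contact_force: [-0.9, -0.4, -0.4]
gripper_width: -0.0002
grasp_force: 0.0
t 15.85 tcp world [0.3649 0.1785 0.2159] case [-0.1519  0.0007  0.2159] F [-0.9 -0.4 -0.4] w -0.0002
toolx [0.435 0.9   0.   ] tooly [ 0.9   -0.435  0.001] q [ 0.26 -0.32  2.08 -0.    1.39  0.71]
side lime 1447 [-0.01   0.014  0.068] lo/hi [[-0.075, -0.085, 0.065], [0.07, 0.09, 0.07]] n [-0.001  0.001  1.   ]
side orange 0
top lime 2405 [ 0.012 -0.016  0.067] lo/hi [[-0.073, -0.089, 0.064], [0.072, 0.086, 0.07]] n [-0.001  0.001 -1.   ]
top orange 0
```

View pics/side_c.png

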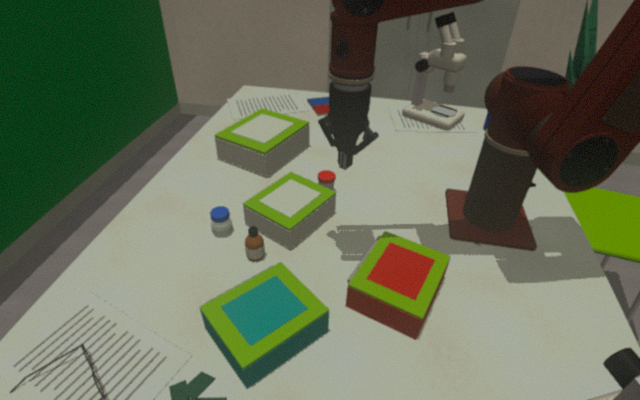

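The lid lies flat at 68 mm around (290,205). The jar (220,220), bottle (254,245) and pot (327,178) haven't moved, and the gripper (345,160) is clear.

```bash
python3 -c 'from rig import r;print(r.finish_job())'
```

```text
the job is handed in; nothing more can be done
None
```

The job is handed in: the flap was measured flat before the lid was moved, the lid is fully shut over it, the bottle, jar and pot look unmoved in the last picture, and the arm ended clear of everything.

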